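# Load and lock the sample soak tank

### The job

Get the steel soak tank ready for filling: shut its drain valve, put every white rectangular tub from the bench into the tank, and swing the hold-down grid flat shut over them so that they cannot float up. Then lock the grid with the bent steel bar: push it through all three lugs until the bend is up against the lug, and leave everything else on the bench where it is.

Things in the scene. Friction and masses are not known exactly. Their poses are not given: they have to be found in the camera images.
- tank: Bench-top soak tank of sheet steel, fixed to the bench: 190 (x) x 260 (y) x 95 mm high, walls and floor 5 mm, inside 180 x 250 mm, open on top. Origin under its centre, on the bench; z up, x away from the robot (turned by up to 0.1 rad), y to the robot's left. Two lugs stand on its front (-x); the drain pipe with its valve, all below 70 mm, is on its right (-y) end.
- hole_left (a point): Centre of the 18 mm hole, bored along y, in the tank's left lug: tank x -129, y +50, z 100 mm. The lug is an 8 mm plate (4 mm either side of this point along y) reaching 20 mm above, below and to the front of this point; it is welded to the tank's front wall, 34 mm behind it. The hole is countersunk 2 mm on its left (+y) side.
- hole_right (a point): Centre of the same 18 mm hole in the tank's right lug (tank x -129, y -50, z 100 mm), plate 8 mm thick.
- grid (a joint): Hinge of the hold-down grid in rad: 0 shut (flat on the tank's rim), 1.75 fully open (upright at the far side, leaning back a little). Starts open, stays wherever it is left (stiff hinge); moving its free edge takes about 3 to 6 N.
- grid_hinge (a point): Point on the grid's hinge line (along the tank's y), at the tank's far rim: tank x 90, y 0, z 100 mm.
- grid_edge (a point): Middle of the grid's free edge, 182 mm from the hinge. The grid is a dark steel frame of 16 x 10 mm flats, 190 x 260 mm, with a cross flat halfway, slats 12 mm wide from hinge to free edge at y = 0 and +-61 mm, and side flats at +-122 mm. When shut this point is at tank x -92, z 100 mm.
- hole_grid (a point): Centre of the 18 mm hole in the grid's own lug, an 8 mm plate, 40 mm high, on the middle of its free edge, standing out 49 mm beyond it; 219 mm from the hinge line. With the grid shut flat this hole lies midway between the two tank lugs, in line with them.
- valve (a joint): Drain valve lever in rad: 0 is shut (lever across the pipe, pointing to the robot, tank -x, against its stop), 1.57 is open (lever along the pipe, pointing away from the tank, tank -y). Starts open or nearly so; it stays where it is left; takes about 3 N at the lever's end.
- valve_stem (a point): The valve's upright turning axis at the height of the lever's middle: tank x 30, y -175, z 62 mm.
- lever_grip (a point): Point on the lever 85 mm from the stem, in its middle. The lever is a flat of 16 mm, 110 mm long from the stem, with a black sleeve 20 mm wide and 12 mm high, 42 to 112 mm from the stem, its underside 56 mm above the bench.
- bar: Locking bar: round steel bar 12 mm thick, bent square at one end to an L, about 0.2 kg, lying flat on the bench left of the tank. Origin on the centreline at the bend (6 mm above the bench), x along the straight part to its tip 170 mm away (the last 10 mm are tapered to 6 mm), the short leg 60 mm along -y. Left to itself in the lugs its leg swings down.
- bar_tip (a point): Tip of the bar, 170 mm from the bend.
- bar_mid (a point): Point on the bar's centreline 60 mm from the bend; when the bar is home, the bend touching a tank lug, it lies in the centre of the grid's lug.
- tub1: White rectangular plastic tub, open at one side, 76 x 54 mm over its rim (74 x 52 mm below it), 42 mm tall, walls 3 mm, 45 g, strips of old label on its two long sides; starts standing on the bench, mouth up. Origin at its very centre (21 mm above the bench at the start), x along its length, z out of its mouth. One of four alike; two to four are present.
- tub2: White rectangular plastic tub, open at one side, 76 x 54 mm over its rim (74 x 52 mm below it), 42 mm tall, walls 3 mm, 45 g, strips of old label on its two long sides; starts standing on the bench, mouth up. Origin at its very centre (21 mm above the bench at the start), x along its length, z out of its mouth. One of four alike; two to four are present.
- tub3: White rectangular plastic tub, open at one side, 76 x 54 mm over its rim (74 x 52 mm below it), 42 mm tall, walls 3 mm, 45 g, strips of old label on its two long sides; starts standing on the bench, mouth up. Origin at its very centre (21 mm above the bench at the start), x along its length, z out of its mouth. One of four alike; two to four are present.
- tub4: White rectangular plastic tub, open at one side, 76 x 54 mm over its rim (74 x 52 mm below it), 42 mm tall, walls 3 mm, 45 g, strips of old label on its two long sides; starts standing on the bench, mouth up. Origin at its very centre (21 mm above the bench at the start), x along its length, z out of its mouth. One of four alike; two to four are present.
- pot1: Round white pot, 68 mm across, 62 mm tall, origin under its centre. Not part of the batch: leave it where it is.
- pot2: Round white pot, 68 mm across, 62 mm tall, origin under its centre. Not part of the batch: leave it where it is.
- tray: Black shallow tray, 70 x 100 x 24 mm, origin under its centre. Not part of the batch: leave it where it is.
- jar: Grey screw-cap jar, 60 mm across, 85 mm tall, origin under its centre. Not part of the batch: leave it where it is.
- dish: Red round dish, 110 mm across, 35 mm tall, origin under its centre. Not part of the batch: leave it where it is.
- driver: Screwdriver, 180 mm, lying along its x, handle to -x. Not part of the batch: leave it where it is.
- pliers: Black-handled pliers, about 160 mm, lying along x. Not part of the batch: leave it where it is.
There are look-alikes about, which are no part of the job. What is shaped like the tub1 but green is not meant.

How it is judged:
On the way, in this order (a step that is already met when the one before it is completed fails the run):
1. all tubs are in the tank (x of tub1 in the frame of tank between -0.09 and 0.09 m and y of tub1 in the frame of tank between -0.125 and 0.125 m and z of each of tub1, tub2, tub3, tub4 in the frame of tank below 0.095 m and x of tub2 in the frame of tank between -0.09 and 0.09 m and y of tub2 in the frame of tank between -0.125 and 0.125 m and x of tub3 in the frame of tank between -0.09 and 0.09 m and y of tub3 in the frame of tank between -0.125 and 0.125 m and x of tub4 in the frame of tank between -0.09 and 0.09 m and y of tub4 in the frame of tank between -0.125 and 0.125 m), for 0.2 s.
2. the grid is shut over them (all of step 1 and value of joint grid below 0.03 rad), for 0.2 s.
3. the bar is home through the three lugs (value of joint grid below 0.03 rad and distance between bar_mid and hole_grid below 0.01 m and angle between the x axis of bar and the y axis of tank, either way round below 0.1 rad), for 0.2 s.
At the end, for the whole second after the job is handed in: Every tub has its centre in the tank below the rim; grid shut (under 0.03 rad) after them; bar at rest through the three lugs, in line within 0.1 rad and its 60 mm point within 10 mm of the grid lug hole's centre; drain valve shut (under 0.1 rad) (all of step 1 and all of step 3 and value of joint valve below 0.1 rad and linear speed of bar below 0.03 m/s); the robot touches nothing.
It fails at once if something that is not part of the job (pots, tray, jar, dish, screwdriver, pliers) was moved more than 6 cm (distance of any of pot1, pot2, tray, jar, dish, driver, pliers from where it was at the start of the episode above 0.06 m).
Of tub1, tub2, tub3, tub4 only 2 to 4 are there at a start; the rules pass over those that are not, and their reading is None.
At some moment in a run one of tub1, tub2, tub3, tub4 may be knocked a few centimetres aside while the robot is not near it.
Once in a run the grip may slacken for a moment while it holds something.
It also fails if it takes over 210 s, if anything falls off the work surface, if the arm or the gripper's body presses on something with over 40 N, if the wrist force passes 120 N, or if a joint passes its speed limit or range.

### The arm

A 6-joint arm with a two-finger parallel gripper is mounted at the origin on the work surface. World frame = base frame: x ahead of the robot, y to its left, z up, the work surface at z = 0. Lengths are in m, angles in rad, forces in N, time in s.
With the tool pointing down it reaches from about 0.35 to 0.85 m from the base axis. Payload 8.1 kg.
Tool frame: the origin (TCP) lies between the finger pads; the fingertips stand 11 mm ahead of it and the grasp point (between the pads) lies 8 mm behind it; y points along the fingers, x is the direction in which the jaws open and shut, and the axes are right-handed (so a half turn about y gives the same grasp; the last joint's range is limited). The gripper opens to 93 mm and grips with 3 to 60 N. Pads are 15 mm wide; open, the fingers measure 128 mm over their backs; the gripper's body (75 mm by 188 mm) begins 65 mm behind the grasp point.
Start: joints at [1.262, 0.13, 1.488, -0, 1.523, -0.085], TCP at [0.133, 0.585, 0.23] pointing down, gripper open.
Joint ranges: [-2.96, 2.96], [-0.89, 2.26], [0.02, 2.5], [-1.34, 4.48], [0, 2.73], [-2.66, 2.66]. Speed limits (rad/s): [2.39, 2.39, 2.79, 3.14, 3.14, 3.14].

### API

Orientations are given as a rotation vector (axis times angle).
In Python, from plant import readout, optics, robot gives the robot as it stands.
- The arm moves only by the shell command python3 -m creep 'ROWS' [FORCE]. ROWS is JSON, a list that holds one entry, the list of rows, each a list of 7 numbers: the closure, from 0 (fully open) to 1 (shut), then the shift along the tool's x, y, z in cm, then the turn, a rotation vector about the tool's x, y, z in degrees. In form: [[[grip, x, y, z, wx, wy, wz], ...]]. A call has exactly 8 rows; each row shifts and turns the pose as measured when the row begins, along the tool's axes as they then stand; what a row does not reach is not made up. A row lasts 1/10 s, in which the tool goes at most 50 mm and 8.59 degrees, less where a joint would pass 70% of its speed; a pose out of reach is approached as far as the arm can. A call is refused whole if a number of a shift passes 5 or a number of a turn 8.59, either way. A call with a gripper value outside its range is refused whole. The fingers move at their own pace and stop on an object; FORCE is the grip in N (left out, the last holds). Time passes only in rows, so rows that do not move let the fingers close, or fill a call up. It gives the time, the measured TCP pose, the force and the opening at its end, in the units of the state.
- readout.read_state(): the state, without advancing time (a new reading comes with each control period).
- optics.read_camera(name): name is "side" or "top"; returns a dict with "frame" (384x512x3 uint8, red, green, blue), "depth" (384x512 float32, m along the optical axis (not along the pixel's ray), 0 where there is no reading), "intrinsics" (3x3 intrinsics, pixels), "R" (3x3) and "t" (3): a world point X has camera coordinates R X + t. Camera axes: x right, y down, z forward; pixel columns grow to the right and rows downward; lengths in m; the calibration is good to about 2 mm. A picture is of the moment at which its call begins.
- robot.close_job(): hands the job in, once; it reports no verdict.
The state is a dict: "t": time; "q": joint angles; "dq": joint speeds; "joint_torque": joint torques, N m; "tool_pos": TCP position; "orientation": TCP orientation; "force": force on the tool from outside, world axes, zero at the start; "wrist_torque": the same for the moment, N m; "opening": finger opening in m.
Only numpy, scipy, OpenCV 4.12 (cv2) and the standard library are available. Lean on these libraries where they do the work, as an engineer would, in place of code of your own. Each camera call takes 0.05 s, during which the arm holds its last target. There are 200 camera calls.

## Working session

There is one attempt and no reset: what is moved stays moved. The work goes in short steps, Python scripts to look and compute and a shell command to move; the robot and the scene stay as the last step left them, time stands still between calls to the robot, and variables do not carry over. Pictures are saved under pics/ and viewed, about 12 in all and at most 16, crops included, and the job is handed in when it is done.

```bash
ls; mkdir -p pics
cat > h.py <<'E'
import numpy as np, cv2
from scipy.spatial.transform import Rotation as Rn
from plant import readout, optics, robot
def cam(n):
    c=optics.read_camera(n); np.savez(''+n+'.npz',**{k:np.asarray(v) for k,v in c.items()}); return c
def load(n): return dict(np.load(''+n+'.npz'))
def save(c,name,crop=None,s=1):
    f=c['frame'][:,:,::-1]
    if crop: f=f[crop[1]:crop[3],crop[0]:crop[2]]
    cv2.imwrite('pics/'+name,cv2.resize(f,None,fx=s,fy=s,interpolation=cv2.INTER_CUBIC))
def cloud(c):
    d=c['depth'];v,u=np.mgrid[:d.shape[0],:d.shape[1]]
    K=c['intrinsics'];P=np.stack([(u-K[0,2])/K[0,0]*d,(v-K[1,2])/K[1,1]*d,d],-1)
    W=(P-c['t'])@c['R']; W[d==0]=np.nan; return W
def px(c,X):
    p=c['R']@np.array(X)+c['t'];p=c['intrinsics']@p;return p[:2]/p[2]
def ray(c,u,v,z):
    K=c['intrinsics'];d=c['R'].T@np.array([(u-K[0,2])/K[0,0],(v-K[1,2])/K[1,1],1]);o=-c['R'].T@c['t']
    return o+d*(z-o[2])/d[2]
def st():
    s=readout.read_state();R=Rn.from_rotvec(s['orientation']).as_matrix();return s,np.array(s['tool_pos']),R
def go(target,xdir=None,ydir=(0,0,-1)):
    "shift in tool cm & rotation vec deg to reach target TCP, tool x along xdir (either sign), tool y along ydir"
    s,p,R=st(); out=[np.round(R.T@(np.array(target)-p)*100,2)]
    if xdir is not None:
        for sg in (1,-1):
            y=np.array(ydir,float);y/=np.linalg.norm(y);x=sg*np.array(xdir,float);x-=y*(x@y);x/=np.linalg.norm(x)
            Rt=np.stack([x,y,np.cross(x,y)],1);out.append(np.round(Rn.from_matrix(R.T@Rt).as_rotvec(degrees=True),1))
    print('t',s['t'],'shift',*out);return out
E
python3 - <<'E'
from h import *
a=cam('top');b=cam('side');save(a,'top0.png',s=1.5);save(b,'side0.png',s=1.5)
s,p,R=st();print(s['t'],p,R,s['opening'],s['force'])
for c in(a,b):print(-c['R'].T@c['t'],c['R'],c['intrinsics'][0])
E
```

```text
pics
0.1 [0.13298527 0.5845873  0.22870805] [[ 2.21912775e-01 -4.74829433e-04 -9.75066405e-01]
 [ 9.75065184e-01 -1.54805421e-03  2.21913251e-01]
 [-1.61482659e-03 -9.99998689e-01  1.19456643e-04]] 0.09313886198691479 [-0.21576321  0.5153863  -0.0746972 ]
[0.31840686 0.04136159 1.70255602] [[-0.01162689 -0.99991752 -0.00545634]
 [-0.99195128  0.01222197 -0.12602893]
 [ 0.12608522  0.0039471  -0.99201156]] [439.57944634   0.         247.89435914]
[0.17515555 1.07870458 1.26423524] [[-0.94123916 -0.33769945 -0.00528445]
 [-0.2443491   0.69168687 -0.67960488]
 [ 0.23315738 -0.63837948 -0.73355932]] [465.38149768   0.         250.00684794]
```

View pics/top0.png

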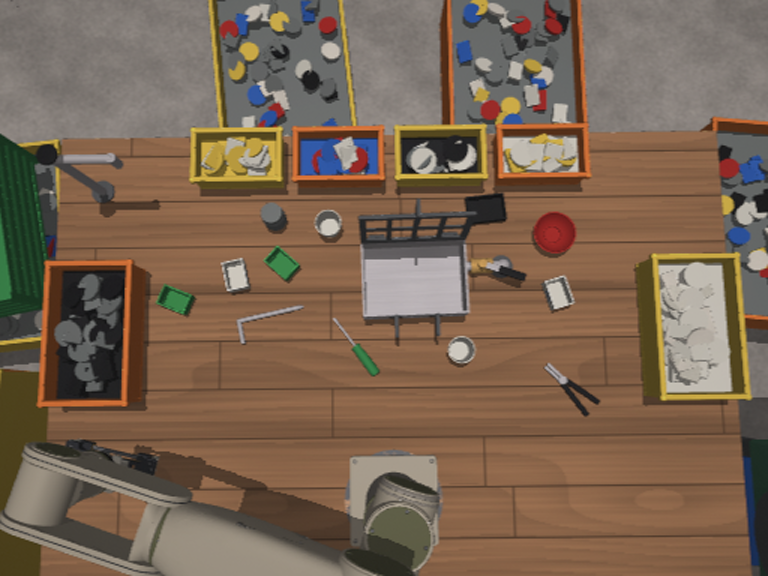

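View pics/side0.png

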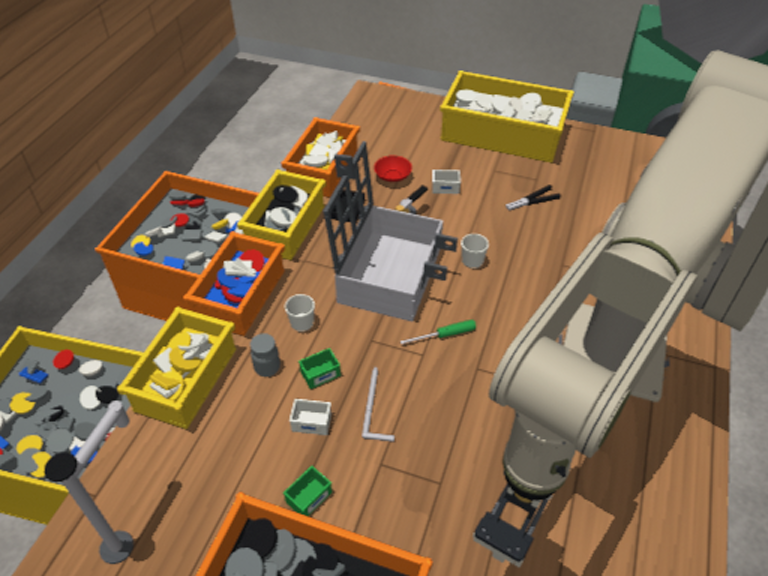

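The top picture shows the tank at (415,280) with the grid upright behind it. White tubs are at (235,275) and (558,293), the bar at (270,318) with its bend at (239,322), and the valve lever at (510,272). Pots are at (328,224) and (460,350). The side view adds no other tubs.

Run:
```python
from h import *
a=load('top');save(a,'crop1.png',(140,125,400,265),3)
W=cloud(a)
f=a['frame'].astype(int)
# tubs: white blobs with z in .02-.055
z=W[...,2]
m=(f.min(-1)>140)&((f.max(-1)-f.min(-1))<40)&(z>0.03)&(z<0.055)
n,l,s,c=cv2.connectedComponentsWithStats(m.astype(np.uint8))
for i in range(1,n):
    if s[i,4]>25:
        P=W[l==i];r=cv2.minAreaRect((P[:,:2]*1000).astype(np.float32));print('white',c[i].round(),s[i,4],np.nanmean(P,0).round(3),r)
# tank rim
x,y=W[...,0],W[...,1]
m=(z>0.085)&(z<0.108)&(x>0.4)&(x<0.75)&(y<0.2)&(y>-.25)
n,l,s,c=cv2.connectedComponentsWithStats(m.astype(np.uint8))
for i in range(1,n):
    if s[i,4]>15:
        P=W[l==i];print('rim',c[i].round(),s[i,4],np.nanmean(P,0).round(3),cv2.minAreaRect((P[:,:2]*1000).astype(np.float32)))
# bar
m=(z>0.004)&(z<0.03)&(x>0.3)&(x<0.6)&(y>0.16)&(y<0.5)&(f.min(-1)>110)
n,l,s,c=cv2.connectedComponentsWithStats(m.astype(np.uint8))
for i in range(1,n):
    if s[i,4]>15: print('bar',c[i].round(),s[i,4],cv2.minAreaRect((W[l==i][:,:2]*1000).astype(np.float32)))
```

```text
white [381.  95.] 44 [ 0.904 -0.475  0.043] ((902.0413208007812, -476.9747009277344), (51.85209655761719, 29.13015365600586), 47.49159240722656)
white [342.  94.] 72 [ 0.909 -0.325  0.042] ((907.648193359375, -334.49896240234375), (25.215394973754883, 71.49295043945312), 4.834422588348389)
white [160. 187.] 35 [0.553 0.384 0.041] ((553.6152954101562, 382.8018798828125), (39.372196197509766, 78.48310852050781), 60.29914855957031)
white [333. 175.] 26 [ 0.589 -0.28   0.041] ((588.8110961914062, -278.4995422363281), (30.806896209716797, 12.362566947937012), 84.10723876953125)
rim [250. 157.] 21 [0.649 0.038 0.105] ((649.4442138671875, 38.53839874267578), (8.476508140563965, 37.297508239746094), 5.6711812019348145)
rim [278. 194.] 260 [ 0.511 -0.062  0.094] ((545.2174072265625, -55.481231689453125), (186.42689514160156, 260.7232666015625), 1.3925848007202148)
bar [157. 180.] 21 ((581.8826293945312, 404.6947937011719), (19.165340423583984, 36.834129333496094), 26.175922393798828)
bar [155. 188.] 16 ((551.5855712890625, 409.5997009277344), (18.33909797668457, 20.546371459960938), 78.85819244384766)
bar [175. 212.] 139 ((464.385498046875, 321.94000244140625), (58.41227722167969, 180.34280395507812), 30.74294090270996)
```

View pics/crop1.png

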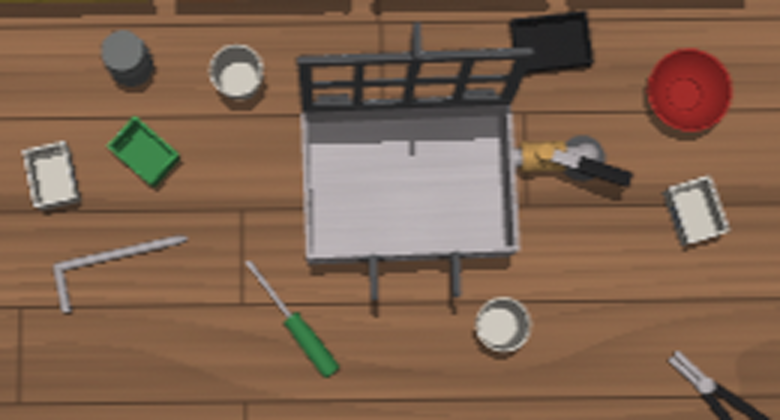

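The crop gives rim corners at (308,262), (518,250), (513,104) and (303,112), with lug plates at x=375 and x=455. Tub A is around (51,177) and tub B around (698,213). The lever runs from (570,157) to (630,180). The bar has its bend at (58,268), tip at (186,239) and leg end at (67,312).

```bash
cat > geo.py <<'E'
from h import *
def rect(pts,z):
    P=np.array([ray(A,140+u/3,125+v/3,z)[:2] for u,v in pts]);return P
A=load('top')
E
python3 - <<'E'
from geo import *
P=rect([(308,262),(518,250),(513,104),(303,112)],.095);print('tank',P.round(3),P.mean(0),[np.linalg.norm(P[i]-P[i-1]).round(3) for i in range(4)])
e=P[0]-P[1];print('yaw front',np.arctan2(-e[0],e[1]));e=P[2]-P[1];print('yaw right',np.arctan2(e[1],e[0]))
L=rect([(374,258),(374,296),(455,252),(455,290)],.12);print('lugs tops',L.round(3))
for n,q in(('A',[(24,152),(65,142),(78,203),(36,212)]),('B',[(667,190),(711,177),(729,234),(684,249)])):
    P=rect(q,.042);e=P[2]-P[1];e2=P[1]-P[0];print(n,P.mean(0).round(4),'long',e.round(3),'short',e2.round(3))
V=rect([(570,157),(630,180)],.068);print('valve',V.round(3))
B=rect([(58,268),(186,239),(67,312)],.008);print('bar',B.round(4),np.linalg.norm(B[1]-B[0]))
# fit tank pose with depth rim cloud
W=cloud(A);m=(W[...,2]>.085)&(W[...,2]<.1);Q=W[m][:,:2]
from scipy.optimize import minimize
def cost(p):
    c,s=np.cos(p[2]),np.sin(p[2]);d=(Q-p[:2])@np.array([[c,-s],[s,c]])
    q=np.abs(d)-[.0925,.1275];sd=np.where((q>0).all(1),np.linalg.norm(q,axis=1),np.abs(q.max(1)))
    return np.minimum(sd,.008).mean()
for y in(0,.05):
    r=minimize(cost,[.545,-.055,y],method='Nelder-Mead',options=dict(initial_simplex=[[.545,-.055,y],[.555,-.055,y],[.545,-.045,y],[.545,-.055,y+.04]]));print(r.x,r.fun)
E
```

```text
tank [[ 0.446  0.068]
 [ 0.457 -0.189]
 [ 0.639 -0.188]
 [ 0.632  0.072]] [ 0.54362838 -0.05930611] [np.float64(0.186), np.float64(0.257), np.float64(0.182), np.float64(0.26)]
yaw front 0.04513722232865049
yaw right 0.003927445075026624
lugs tops [[ 0.448 -0.012]
 [ 0.402 -0.011]
 [ 0.454 -0.11 ]
 [ 0.408 -0.108]]
A [0.5623 0.3952] long [-0.079 -0.018] short [ 0.012 -0.052]
B [ 0.507  -0.4253] long [-0.073 -0.019] short [ 0.016 -0.057]
valve [[ 0.576 -0.261]
 [ 0.546 -0.335]]
bar [[0.4489 0.3914]
 [0.4844 0.2265]
 [0.3922 0.379 ]] 0.16870245021394278
[ 0.5497059  -0.05512133  0.02483545] 0.007743825003419574
[ 0.54970937 -0.05511873  0.02479322] 0.007743825751845138
```

Run:
```python
from h import *
go([.5623,.3952,.13],(.22,-.976,0))
```

```text
t 0.1 shift [ -8.92   9.88 -46.06] [ 1.000e-01  1.545e+02 -0.000e+00] [ -0.  -25.5  -0.1]
```

```bash
python3 -m creep '[[[0.1,0,0.5,-4.5,0,-6.4,0],[0.1,0,0.5,-4.5,0,-6.4,0],[0.1,0,0.5,-4.5,0,-6.4,0],[0.1,0,0.5,-4.5,0,-6.3,0],[0.1,0,0,-4.5,0,0,0],[0.1,0,0,-4.5,0,0,0],[0.1,0,0,-4.5,0,0,0],[0.1,0,0,-3,0,0,0]]]' 20; python3 -c "
from h import *
go([.5623,.3952,.13],(.22,-.976,0))"
```

```text
t: 0.9
tool_pos: [0.4771, 0.6139, 0.202]
orientation: [-1.081, -1.381, 1.396]
force: [-0.2, 0.7, -0.5]
opening: 0.0836
t 0.9 shift [-23.26   7.29  -2.97] [  -0.4 -178.6    0.7] [-0.4  1.4 -0.3]
```

```bash
python3 -m creep '[[[0.1,-4,1,-0.5,0,1.4,0],[0.1,-4,1,-0.5,0,0,0],[0.1,-4,1,-0.5,0,0,0],[0.1,-4,1,-0.5,0,0,0],[0.1,-4,1,-0.5,0,0,0],[0.1,-3.2,1,-0.5,0,0,0],[0.1,0,1,0,0,0,0],[0.1,0,0,0,0,0,0]]]'; python3 -c "
from h import *
a=cam('top');save(a,'tubA.png',(120,140,220,215),5)
go([.5623,.3952,.025],(.22,-.976,0))"
```

```text
t: 1.7
tool_pos: [0.5627, 0.3836, 0.1148]
orientation: [-1.093, -1.345, 1.388]
force: [-0.8, 0.9, -0.1]
opening: 0.0838
t 1.75 shift [ 1.23  9.05 -0.36] [  1.1 179.8  -1.9] [-1.2 -0.2 -0.7]
```

View pics/tubA.png

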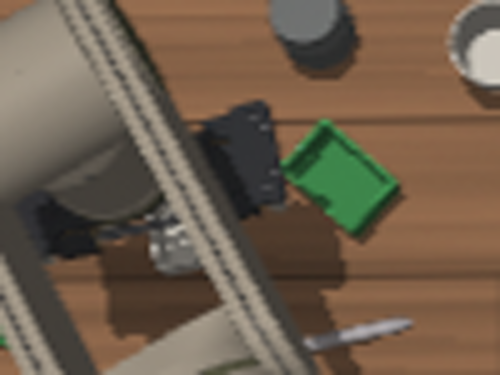

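The arm hides tub A in this view; the bar and the green tub are unaffected. I'll descend on the measured pose.

```bash
python3 -m creep '[[[0.1,1.2,0,-0.4,-1.2,0,-0.7],[0.1,0,3,0,0,0,0],[0.1,0,3,0,0,0,0],[0.1,0,2.7,0,0,0,0],[0.7,0,0,0,0,0,0],[0.7,0,0,0,0,0,0],[0.7,0,0,0,0,0,0],[0.7,0,0,0,0,0,0]]]' 25; python3 -c "
from h import *
go([.5623,.3952,.025],(.22,-.976,0))"
```

```text
t: 2.55
tool_pos: [0.5658, 0.4141, 0.0364]
orientation: [-1.095, -1.396, 1.357]
force: [0.4, -1.1, 0.1]
opening: 0.0564
t 2.55 shift [-1.77  1.11  0.79] [   1.  -179.6   -1.7] [1.1 0.4 0.7]
```

```bash
python3 -m creep '[[[0.8,0,0,0,0,0,0],[0.8,0,0,0,0,0,0],[0.8,0,0,0,0,0,0],[0.8,0,-2,0,0,0,0],[0.8,0,-4,0,0,0,0],[0.8,0,-4,0,0,0,0],[0.8,0,-3,0,0,0,0],[0.8,0,0,0,0,0,0]]]'; python3 -c "
from h import *
go([.54,.0,.16],(-.045,1,0))
a=cam('side');save(a,'s1.png',(150,150,400,384),3)"
```

```text
t: 3.35
tool_pos: [0.5643, 0.4115, 0.1735]
orientation: [-1.097, -1.397, 1.354]
force: [0.3, 0.4, 0.1]
opening: 0.0522
t 3.35 shift [-39.55   0.62  11.66] [ 1.2 10.4  0.8] [   1.2 -169.5   -1.7]
```

View pics/s1.png

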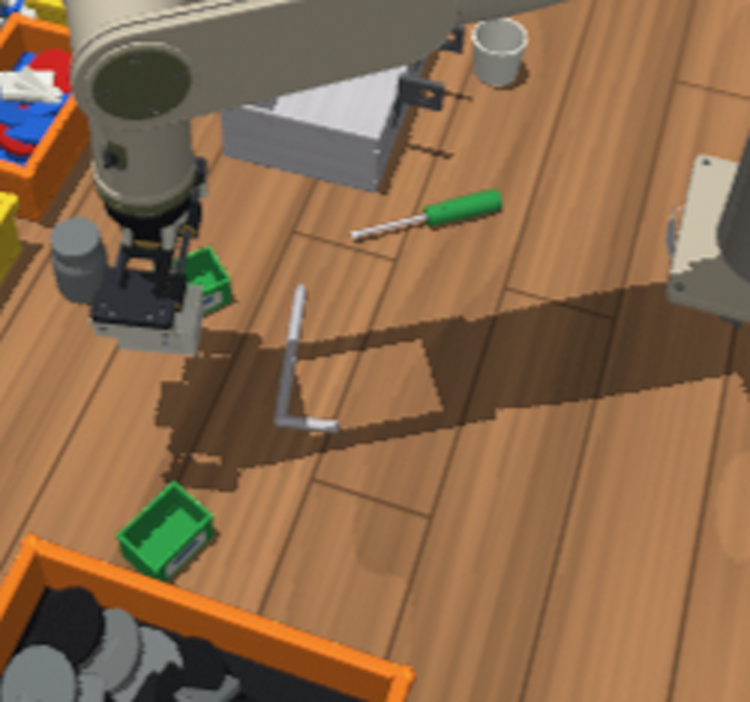

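Tub A is held in the jaws (opening 52 mm, at about (150,325) in the crop). Next I carry it to the tank.

```bash
python3 -m creep '[[[0.8,-3,0,1,0.6,5,0.4],[0.8,-5,0,1.5,0.6,5.4,0.4],[0.8,-5,0,0.5,0,0,0],[0.8,-5,0,0.5,0,0,0],[0.8,-5,0,0.5,0,0,0],[0.8,-5,0,0.5,0,0,0],[0.8,-5,0,0.5,0,0,0],[0.8,-2,0,0,0,0,0]]]'; python3 -c "
from h import *
go([.535,.0,.16],(-.045,1,0))"
```

```text
t: 4.2
tool_pos: [0.5307, 0.0559, 0.1566]
orientation: [-1.177, -1.225, 1.254]
force: [-0.1, 1.2, -0.5]
opening: 0.0527
t 4.2 shift [-5.6  -0.33 -0.17] [-1.1 -0.1 -0.2] [  0.4 179.9  -1.8]
```

```bash
python3 -m creep '[[[0.8,-3,0,0,-1.1,0,0],[0.8,-2,0,0,0,0,0],[0.8,-0.5,0,0,0,0,0],[0.8,0,0,0,0,0,0],[0.8,0,2,0,0,0,0],[0.8,0,3,0,0,0,0],[0.8,0,1,0,0,0,0],[0.8,0,0,0,0,0,0]]]'; python3 -c "
from h import *
go([.535,.0,.042],(-.045,1,0))"
```

```text
t: 5.0
tool_pos: [0.528, -0.001, 0.087]
orientation: [-1.184, -1.23, 1.244]
force: [-0.2, -0.4, -0.7]
opening: 0.0526
t 5.0 shift [ 0.08  4.49 -0.75] [-0.6 -0.3 -0.1] [ 1.000e-01  1.797e+02 -9.000e-01]
```

```bash
python3 -m creep '[[[0.8,0,2,-0.4,0,0,0],[0.8,0,2,0,0,0,0],[0.8,0,0.2,0,0,0,0],[0.8,0,0,0,0,0,0],[0.25,0,0,0,0,0,0],[0.25,0,0,0,0,0,0],[0.25,0,0,0,0,0,0],[0.25,0,-2,0,0,0,0]]]'; python3 -m creep '[[[0.25,0,-4,0,0,0,0],[0.25,0,-4,0,0,0,0],[0.25,0,-4,0,0,0,0],[0.25,-3,-2,2,0,0,0],[0.2,-5,-1,1,0,0,0],[0.2,-5,0,1,0,0,0],[0.2,-5,0,1,0,0,0],[0.2,-4,0,0,0,0,0]]]';python3 -c "
from h import *
a=cam('top');save(a,'t2.png',(220,125,400,260),4)
go([.507,-.425,.13],(.27,-.963,0))"
```

```text
t: 5.8
tool_pos: [0.5346, 0.0021, 0.0701]
orientation: [-1.185, -1.236, 1.245]
force: [0.2, 0.4, 0.3]
opening: 0.0696
t: 6.6
tool_pos: [0.4978, -0.2191, 0.2377]
orientation: [-1.196, -1.252, 1.248]
force: [0.5, -0.5, 0.6]
opening: 0.0741
t 6.65 shift [-19.95  10.97   0.17] [  1.  167.2   0.7] [  0.5 -12.8  -0.6]
```

View pics/t2.png

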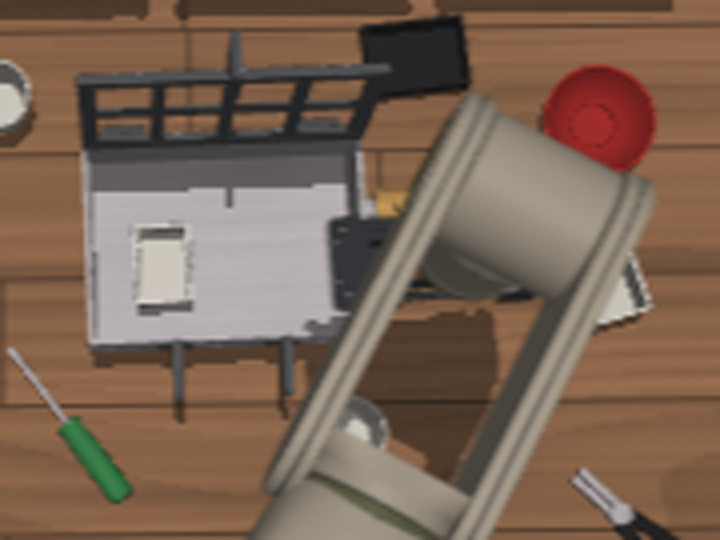

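Tub A stands in the tank (160,265). Tub B's visible corner at (650,303) is where it was at the start.

```bash
python3 -m creep '[[[0.1,-3,1,0,0.3,-4.3,-0.3],[0.1,-4,1.5,0,0,-4.3,0],[0.1,-4,1.5,0,0,-4.2,0],[0.1,-4,1.5,0,0,0,0],[0.1,-3,1.5,0,0,0,0],[0.1,-1,1,0,0,0,0],[0.1,0,0,0,0,0,0],[0.1,0,0,0,0,0,0]]]'; python3 -c "
from h import *
go([.507,-.425,.13],(.27,-.963,0))"
```

```text
t: 7.45
tool_pos: [0.5359, -0.4236, 0.1632]
orientation: [-1.083, -1.413, 1.414]
force: [0.6, -0.3, 1.2]
opening: 0.0834
t 7.45 shift [0.7  3.29 2.85] [  -1.2 -179.9   -0.9] [ 0.5  0.1 -0.8]
```

```bash
python3 -m creep '[[[0.1,0.4,1,1.5,0.5,0,-0.8],[0.1,0.2,2,1.2,0,0,0],[0.1,0,2,0,0,0,0],[0.1,0,2,0,0,0,0],[0.1,0,2,0,0,0,0],[0.1,0,0,0,0,0,0],[0.1,0,0,0,0,0,0],[0.1,0,0,0,0,0,0]]]'; python3 -c "
from h import *
go([.507,-.425,.034],(.27,-.963,0))"
```

```text
t: 8.25
tool_pos: [0.5048, -0.421, 0.0772]
orientation: [-1.065, -1.414, 1.414]
force: [-0.1, -0.4, -0.4]
opening: 0.0836
t 8.25 shift [-0.44  4.32 -0.09] [-2.000e-01 -1.795e+02 -1.000e-01] [ 0.1  0.5 -0.1]
```

```bash
python3 -m creep '[[[0.1,-0.4,2,-0.1,0,0,0],[0.1,0,2,0,0,0,0],[0.1,0,0.2,0,0,0,0],[0.8,0,0,0,0,0,0],[0.8,0,0,0,0,0,0],[0.8,0,0,0,0,0,0],[0.8,0,0,0,0,0,0],[0.8,0,0,0,0,0,0]]]' 25; python3 -m creep '[[[0.8,0,0,0,0,0,0],[0.8,0,0,0,0,0,0],[0.8,0,-2,0,0,0,0],[0.8,0,-4,0,0,0,0],[0.8,0,-4,0,0,0,0],[0.8,0,-4,0,0,0,0],[0.8,0,-1,0,0,0,0],[0.8,0,0,0,0,0,0]]]'; python3 -c "
from h import *
go([.535,-.12,.16],(-.045,1,0))"
```

```text
t: 9.05
tool_pos: [0.5104, -0.4281, 0.0387]
orientation: [-1.075, -1.415, 1.418]
force: [0.6, 0.1, -0.8]
opening: 0.0519
t: 9.85
tool_pos: [0.5078, -0.4255, 0.192]
orientation: [-1.071, -1.415, 1.416]
force: [0.7, 0.9, -0.8]
opening: 0.0521
t 9.85 shift [ 28.61   3.05 -11.11] [ 0.3 13.6 -0.4] [  -0.5 -166.4   -0.4]
```

```bash
python3 -m creep '[[[0.8,3,0,-2,0.3,4.5,-0.4],[0.8,5,0,-2.5,0,4.5,0],[0.8,5,0,-1,0,4.6,0],[0.8,5,1,0,0,0,0],[0.8,5,1,0,0,0,0],[0.8,3,1,0,0,0,0],[0.8,1,0,0,0,0,0],[0.8,0,0,0,0,0,0]]]'; python3 -c "
from h import *
go([.535,-.12,.12],(-.045,1,0))"
```

```text
t: 10.65
tool_pos: [0.5259, -0.1446, 0.1475]
orientation: [-1.179, -1.224, 1.234]
force: [0.4, -1.3, 0.3]
opening: 0.0521
t 10.65 shift [ 2.41  2.75 -1.03] [-0.8 -0.8  0.4] [ -0.6 179.2  -1.3]
```

```bash
python3 -m creep '[[[0.8,1.5,0,-0.5,-0.8,-0.8,0.4],[0.8,0.9,1,-0.4,0,0,0],[0.8,0,3,0,0,0,0],[0.8,0,3,0,0,0,0],[0.8,0,2,0,0,0,0],[0.8,0,0.8,0,0,0,0],[0.8,0,0,0,0,0,0],[0.8,0,0,0,0,0,0]]]'; python3 -c "
from h import *
go([.535,-.12,.044],(-.045,1,0))"
```

```text
t: 11.45
tool_pos: [0.536, -0.1287, 0.0441]
orientation: [-1.194, -1.235, 1.239]
force: [0.6, -0.1, -0.4]
opening: 0.0518
t 11.45 shift [0.87 0.01 0.07] [-0.  -0.4 -0.2] [  0.3 179.6  -0. ]
```

```bash
python3 -m creep '[[[0.8,1,0,0,0,0,0],[0.8,0.4,0,0,0,0,0],[0.8,0,0,0,0,0,0],[0.25,0,0,0,0,0,0],[0.25,0,0,0,0,0,0],[0.25,0,0,0,0,0,0],[0.25,0,-2,0,0,0,0],[0.25,0,-4,0,0,0,0]]]'; python3 -m creep '[[[0.25,0,-4,0,0,0,0],[0.25,0,-4,0,0,0,0],[0.25,-3,-2,2,0,0,0],[0.25,-4,0,3,0,0,0],[0.5,-4,0,3,0,0,0],[0.5,-3,0,2,0,0,0],[0.5,0,0,0,0,0,0],[0.5,0,0,0,0,0,0]]]';python3 -c "
from h import *
a=cam('side');save(a,'s3.png',(190,70,390,230),4)
th=.045; D=np.array([-.037,-.102])
go([.583-.0285,-.233-.080,.14],(-.94,.34,0))"
```

```text
t: 12.25
tool_pos: [0.5333, -0.113, 0.1032]
orientation: [-1.189, -1.232, 1.241]
force: [0.7, -0.5, -0.4]
opening: 0.0694
t: 13.05
tool_pos: [0.4391, -0.2628, 0.2169]
orientation: [-1.203, -1.239, 1.242]
force: [0.8, 0.3, -0.4]
opening: 0.0473
t 13.1 shift [ -5.43   7.82 -11.26] [ -0.  -67.8  -0.8] [  0.8 112.2  -0. ]
```

View pics/s3.png

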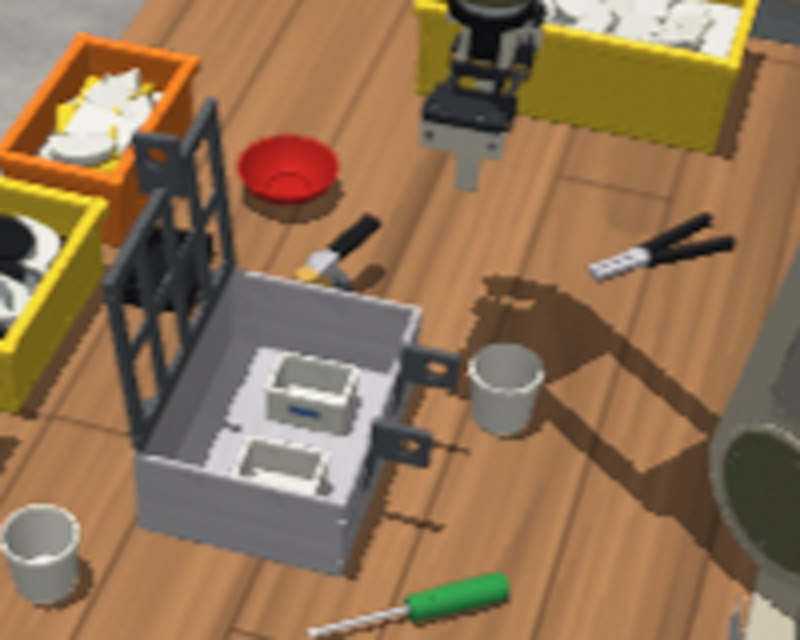

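Both tubs sit in the tank at (310,390) and (280,470). The lug holes show at crop (388,443) left and (437,367) right, and the valve sleeve at (355,240). Next I turn the tool for the lever.

```bash
python3 -m creep '[[[0.5,0,0,0,0,-8.5,0],[0.5,0,0,0,0,-8.5,0],[0.5,0,0,0,0,-8.5,0],[0.5,0,0,0,0,-8.5,0],[0.5,0,0,0,0,-8.5,0],[0.5,0,0,0,0,-8.5,0],[0.5,0,0,0,0,-8.5,0],[0.5,0,0,0,0,-8.3,0]]]'; python3 -c "
from h import *
c=load('side')
for n,u,v in(('L',287,180.75),('R',299.25,161.75)): print(n,ray(c,u,v,.1))
print(st()[0]['q'])
go([.583-.0285,-.233-.080,.14],(-.94,.34,0))"
```

```text
t: 13.9
tool_pos: [0.5039, -0.0893, 0.1948]
orientation: [-0.576, -1.672, 2.091]
force: [0.7, 1.1, -0.2]
opening: 0.0467
L [ 0.43570263 -0.00788127  0.1       ]
R [ 0.42128551 -0.11305379  0.1       ]
[-0.12545501 -0.05291659  1.75535245 -0.21204613  1.46896868 -2.65611083]
t 13.9 shift [-16.06   9.66  14.31] [-11.9 -13.6  -2.6] [  3.8 165.4 -17.4]
```

The last joint is at its limit, so I'll go round the other way.

```bash
python3 -m creep '[[[0.5,0,-1,0,0,8.5,0],[0.5,0,-1,0,0,8.5,0],[0.5,0,0,0,0,8.5,0],[0.5,0,0,0,0,8.5,0],[0.5,0,0,0,0,8.5,0],[0.5,0,0,0,0,8.5,0],[0.5,0,0,0,0,8.5,0],[0.5,0,0,0,0,8.5,0]]]';  python3 -m creep '[[[0.5,0,0,0,0,8.5,0],[0.5,0,0,0,0,8.5,0],[0.5,0,0,0,0,8.5,0],[0.5,0,0,0,0,8.5,0],[0.5,0,0,0,0,8.5,0],[0.5,0,0,0,0,8.5,0],[0.5,0,0,0,0,8.5,0],[0.5,0,0,0,0,8.5,0]]]'; python3 -c "
from h import *
print(st()[0]['q'])
go([.5545,-.313,.14],(-.94,.34,0))"
```

```text
t: 14.7
tool_pos: [0.5068, -0.0634, 0.2103]
orientation: [-1.424, -0.928, 1.219]
force: [-0.9, -0.3, -0.3]
opening: 0.0464
t: 15.5
tool_pos: [0.5079, -0.0496, 0.2076]
orientation: [-1.763, -0.078, 0.191]
force: [0.2, -0.4, -0.1]
opening: 0.0467
[-0.05206074 -0.04959755  1.72797544 -0.20470496  1.50764323 -0.20161732]
t 15.5 shift [  1.01  11.64 -24.99] [  -2.7 -149.8  -16. ] [11.9 29.3 -2. ]
```

```bash
python3 -m creep '[[[0.5,0,0,-2,3,7.3,-0.5],[0.5,0,0,-3,3,7.3,-0.5],[0.5,0,0,-3,3,7.3,-0.5],[0.5,0,0,-3,3,7.3,-0.5],[0.5,0,0,-3,0,0,0],[0.5,0,0,-3,0,0,0],[0.5,0,0,-1,0,0,0],[0.5,0,0,0,0,0,0]]]';  python3 -c "
from h import *
go([.5545,-.313,.14],(-.94,.34,0))"
```

```text
t: 16.3
tool_pos: [0.4821, -0.2155, 0.2174]
orientation: [-1.54, 0.275, -0.277]
force: [0.6, -0.2, 0.4]
opening: 0.0468
t 16.3 shift [10.17  7.64 -6.75] [ 1.000e-01  1.797e+02 -1.100e+00] [-0.7 -0.3 -0.1]
```

```bash
python3 -m creep '[[[0.35,2,0.5,-2,0,0,0],[0.35,3.5,1,-2,0,0,0],[0.35,3,1,-2,0,0,0],[0.35,1.5,1,-0.7,0,0,0],[0.35,0,1,0,0,0,0],[0.35,0,1,0,0,0,0],[0.35,0,0,0,0,0,0],[0.35,0,0,0,0,0,0]]]';  python3 -c "
from h import *
go([.5545,-.313,.055],(-.94,.34,0))"
```

```text
t: 17.1
tool_pos: [0.5617, -0.2997, 0.1579]
orientation: [-1.537, 0.264, -0.265]
force: [0.4, -0.2, 0.2]
opening: 0.0606
t 17.1 shift [-0.21 10.26 -1.67] [  -0.3 -179.5    1.6] [-1.   0.5 -0.2]
```

```bash
python3 -m creep '[[[0.35,-0.2,1,-1,-1,0.5,0],[0.35,0,3,-0.6,0,0,0],[0.35,0,3,0,0,0,0],[0.35,0,2.4,0,0,0,0],[0.35,0,0.6,0,0,0,0],[0.35,0,0,0,0,0,0],[0.9,0,0,0,0,0,0],[0.9,0,0,0,0,0,0]]]' 25;  python3 -m creep '[[[0.9,0,0,0,0,0,0],[0.9,0,0,0,0,0,0],[0.9,0,0,0,0,0,0],[0.9,0,0,0,0,0,0],[0.9,0,0,0,0,0,0],[0.9,0,0,0,0,0,0],[0.9,0,0,0,0,0,0],[0.9,0,0,0,0,0,0]]]';python3 -c "
from h import *
print(st()[2])
go([.5545,-.313,.055],(-.94,.34,0))"
```

```text
t: 17.9
tool_pos: [0.5545, -0.3169, 0.061]
orientation: [-1.563, 0.268, -0.277]
force: [0.3, 0.6, 0.8]
opening: 0.0484
t: 18.7
tool_pos: [0.5563, -0.3183, 0.0648]
orientation: [-1.566, 0.264, -0.281]
force: [0.1, -0.3, 0.5]
opening: 0.0199
[[ 0.94048438  0.00793442  0.33974429]
 [-0.3396169  -0.0140253   0.94045928]
 [ 0.01222701 -0.99987016 -0.01049591]]
t 18.7 shift [-0.36  0.97  0.45] [   1.1 -180.    -0.9] [0.6 0.  0.7]
```

```bash
python3 -m creep '[[[0.9,-0.93,0,0.05,0,6,0],[0.9,-0.93,0,0.05,0,6,0],[0.9,-0.93,0,0.05,0,6,0],[0.9,-0.93,0,0.05,0,6,0],[0.9,-0.93,0,0.05,0,6,0],[0.9,-0.93,0,0.05,0,6,0],[0.9,-0.93,0,0.05,0,6,0],[0.9,0,0,0,0,0,0]]]' 25; python3 -c "
from h import *
p=st()[1];print(p[:2]-[.583,-.233],st()[0]['wrist_torque'])
go([.583-.0889,-.233-.004,.0648],(.045,-1,0))"
```

```text
t: 19.5
tool_pos: [0.5048, -0.2751, 0.0648]
orientation: [-1.404, 0.854, -0.871]
force: [-2.1, 3.5, 0.8]
opening: 0.0197
[-0.07820865 -0.04207847] [0.60679134 0.46666146 0.34678909]
t 19.5 shift [-3.88 -0.06  0.75] [ 0.  24.   0.9] [   1.2 -156.    -0. ]
```

```bash
python3 -m creep '[[[0.9,-0.93,0,0.05,0,6,0],[0.9,-0.93,0,0.05,0,6,0],[0.9,-0.93,0,0.05,0,6,0],[0.9,-0.93,0,0.05,0,6,0],[0.9,-0.5,0,0.05,0,3,0],[0.9,0,0,0,0,0,0],[0.9,0,0,0,0,0,0],[0.9,0,0,0,0,0,0]]]' 25; python3 -c "
from h import *
p=st()[1];print(p[:2]-[.583,-.233],st()[0]['wrist_torque'])
go([.583-.0889,-.233-.004,.0648],(.045,-1,0))"
```

```text
t: 20.3
tool_pos: [0.4939, -0.2339, 0.0648]
orientation: [-1.213, 1.214, -1.233]
force: [-1.9, -0.4, 0.8]
opening: 0.02
[-0.08914485 -0.00085186] [0.02564924 0.40021398 0.33872356]
t 20.3 shift [0.31 0.01 0.03] [ 0.  -3.6  0.9] [-1.400e+00  1.764e+02  1.000e-01]
```

```bash
python3 -m creep '[[[0.9,-0.5,0,0,0,3,0],[0.9,-0.5,0,0,0,3,0],[0.9,-0.4,0,0,0,0,0],[0.9,-0.4,0,0,0,0,0],[0.9,0,0,0,0,0,0],[0.9,0,0,0,0,0,0],[0.9,0,0,0,0,0,0],[0.9,0,0,0,0,0,0]]]' 25; python3 -c "
from h import *
p=st()[1];print(p[:2]-[.583,-.233],st()[0]['wrist_torque'],st()[2][:,2])
go([.583-.0889,-.233-.004,.0648],(.045,-1,0))"
```

```text
t: 21.1
tool_pos: [0.4949, -0.2337, 0.0648]
orientation: [-1.176, 1.276, -1.335]
force: [-2.5, -1.8, -0.2]
opening: 0.021
[-0.08805743 -0.00074565] [0.02328737 0.28806302 0.5086898 ] [ 0.99232272 -0.123442    0.00759498]
t 21.1 shift [ 0.33  0.01 -0.04] [-0.2 -9.7  2.5] [ -3.7 170.3  -0.3]
```

The lever no longer advances, so it is on its stop. I release, lift clear and look.

```bash
python3 -m creep '[[[0.65,0,0,0,0,0,0],[0.65,0,0,0,0,0,0],[0.65,0,0,0,0,0,0],[0.65,0,0,0,0,0,0],[0.65,0,-2,0,0,0,0],[0.65,0,-4,0,0,0,0],[0.65,0,-4,0,0,0,0],[0.65,0,-3,0,0,0,0]]]' ; python3 -m creep '[[[0.95,0,-4,-4,0,0,0],[0.95,0,-4,-4,0,0,0],[0.95,0,-4,-4,0,0,0],[0.95,0,-3,-4,0,0,0],[0.95,0,0,-3,0,0,0],[0.95,0,0,0,0,0,0],[0.95,0,0,0,0,0,0],[0.95,0,0,0,0,0,0]]]'; python3 -c "
from h import *
a=cam('top');save(a,'t4.png',(220,125,400,260),4)
go([.74,0,.36],(-.045,1,0))"
```

```text
t: 21.9
tool_pos: [0.4915, -0.2254, 0.1924]
orientation: [-1.179, 1.286, -1.327]
force: [0.3, -0.5, -0.0]
opening: 0.0329
t: 22.7
tool_pos: [0.317, -0.1984, 0.3377]
orientation: [-1.176, 1.273, -1.337]
force: [1.2, -0.7, -1.2]
opening: 0.0049
t 22.75 shift [-24.8   -2.98  39.54] [ -3.8 170.3  -0.5] [-0.3 -9.7  2.6]
```

View pics/t4.png

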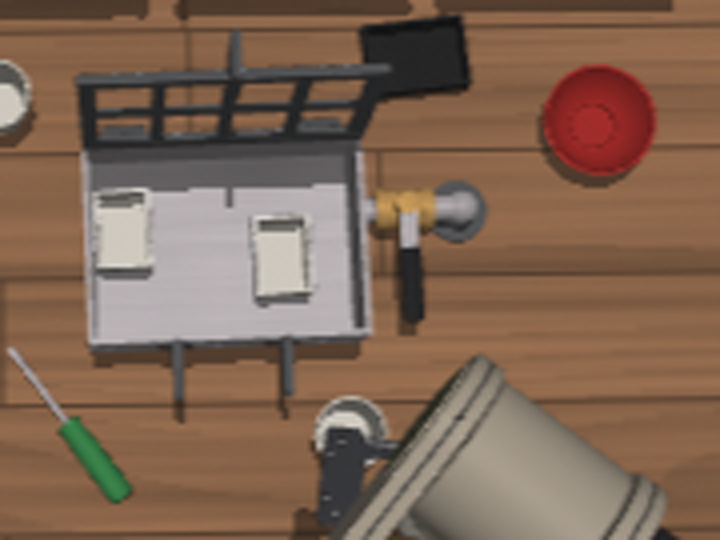

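The lever is now shut, parallel to the tank wall, running from (410,205) to (415,320). Both tubs are in the tank; tub A was knocked to (125,235). Next is a closer look at the lugs.

```bash
python3 -c "
from h import *
a=load('top');b=cam('side')
f=lambda c,x0,y0,x1,y1,s:cv2.resize(c['frame'][y0:y1,x0:x1,::-1],None,fx=s,fy=s,interpolation=cv2.INTER_CUBIC)
t=f(a,235,120,320,235,5);s=f(b,215,120,325,235,5)[:,-375:]
s=f(b,265,150,315,200,7)
im=np.zeros((575,785,3),np.uint8);im[:575,:425]=t;im[:350,430:780]=s;cv2.imwrite('pics/lug.png',im)"
```

```text
(no output)
```

View pics/lug.png

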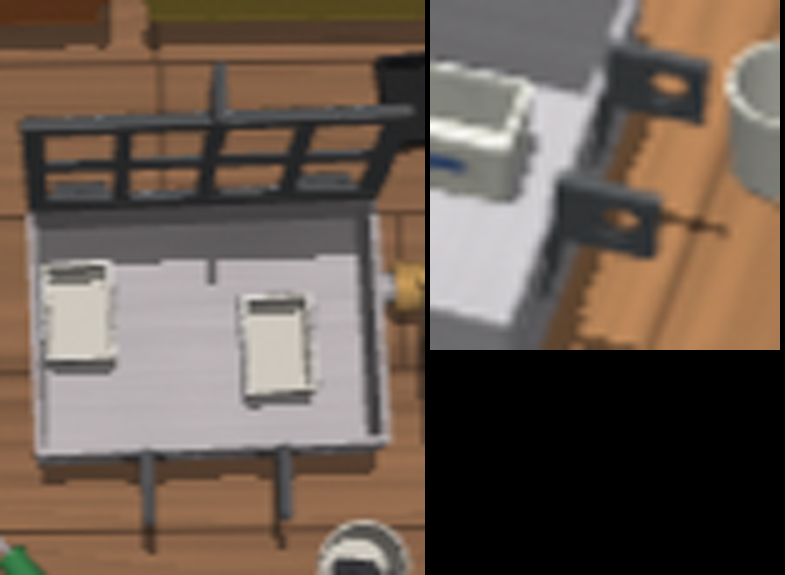

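The top crop gives lug front ends at (150,523) and (287,518) and front rim corners at (38,457) and (388,440). The side crop gives lug holes at (624,220) and (669,84). I'll fit the tank pose to all of these.

```bash
cat > fit.py <<'E'
from h import *
from scipy.optimize import least_squares
a=load('top');b=load('side')
O=[(a,(150,523),(-.149,.05,.12)),(a,(287,518),(-.149,-.05,.12)),(a,(38,457),(-.095,.13,.095)),(a,(388,440),(-.095,-.13,.095))]
O=[(c,(235+u/5,120+v/5),X) for c,(u,v),X in O]+[(b,(265+(624-430)/7,150+220/7),(-.129,.05,.1)),(b,(265+(669-430)/7,150+84/7),(-.129,-.05,.1))]
def w(p,X):
    c,s=np.cos(p[2]),np.sin(p[2]);return np.array([p[0]+c*X[0]-s*X[1],p[1]+s*X[0]+c*X[1],X[2]])
def res(p,O=O): return np.concatenate([px(c,w(p,X))-uv for c,uv,X in O])
if __name__=='__main__':
    for o in(O,O[:4]):
        r=least_squares(lambda p:res(p,o),[.545,-.058,.045],loss='soft_l1');print(r.x.round(4));print(res(r.x).reshape(-1,2).round(1).tolist())
    p=r.x
    for n,X in(('HL',(-.129,.05,.1)),('HG',(-.129,0,.1)),('HR',(-.129,-.05,.1)),('hinge',(.09,0,.1))):print(n,w(p,X).round(4))
E
python3 fit.py; python3 -c "
from h import *
print(st()[0]['q'][5]);go([.74,0,.4],(-.045,1,0))"
```

```text
[ 0.5485 -0.0567  0.0362]
[[-0.1, 0.3], [0.3, -0.1], [-0.5, 0.1], [0.4, 0.1], [-0.4, -0.1], [-0.0, 0.1]]
[ 0.5489 -0.0568  0.0344]
[[-0.1, 0.1], [0.3, -0.2], [-0.5, -0.0], [0.3, 0.1], [-0.6, -0.1], [-0.1, 0.1]]
HL [ 0.4183 -0.0113  0.1   ]
HG [ 0.42   -0.0612  0.1   ]
HR [ 0.4217 -0.1112  0.1   ]
hinge [ 0.6389 -0.0537  0.1   ]
1.0233182657197244
t 22.8 shift [-24.6   -7.01  39.58] [ -3.8 170.3  -0.4] [-0.3 -9.7  2.6]
```

```bash
python3 -m creep '[[[1,-1,-2,0,0,-5,1.3],[1,-3,-3,0,0,-4.7,1.3],[1,-3,-2,2,0,0,0],[1,-3,-1,4,0,0,0],[1,-3,0,5,0,0,0],[1,-2,0,5,0,0,0],[1,-1,0,5,0,0,0],[1,0,0,3,0,0,0]]]' ; python3 -c "
from h import *
go([.72,-.024,.42],(-.035,1,0))"
```

```text
t: 23.6
tool_pos: [0.545, -0.0253, 0.4117]
orientation: [-1.231, 1.178, -1.161]
force: [0.3, -0.4, -0.0]
opening: 0.0005
t 23.6 shift [ 0.8  -0.92 17.48] [  -0.8 -178.9   -0.4] [ 0.3  1.1 -0.5]
```

```bash
python3 -m creep '[[[1,0.3,-0.5,4,0,1,0],[1,0,-0.5,5,0,0,0],[1,0,0,5,0,0,0],[1,0,0,3,0,0,0],[1,0,0,0,0,0,0],[1,0,0,0,0,0,0],[1,0,0,0,0,0,0],[1,0,0,0,0,0,0]]]' ; python3 -c "
from h import *
go([.72,-.024,.28],(-.035,1,0))"
```

```text
t: 24.4
tool_pos: [0.7233, -0.0145, 0.3981]
orientation: [-1.242, 1.205, -1.154]
force: [-0.9, 0.2, -0.0]
opening: 0.0005
t 24.4 shift [ 1.09 11.8  -0.02] [  -1.2 -179.5   -2.7] [ 1.7  0.5 -0.7]
```

```bash
python3 -m creep '[[[1,0.5,2,0,1.5,0.4,-0.6],[1,0.4,3,0,0,0,0],[1,0,3,0,0,0,0],[1,0,2.8,0,0,0,0],[1,0,0.8,0,0,0,0],[1,0,0,0,0,0,0],[1,0,0,0,0,0,0],[1,0,0,0,0,0,0]]]' ; python3 -c "
from h import *
go([.684,-.024,.277],(-.035,1,0))
for th in np.arange(1.75,-.05,-.2):
    print(round(th,2),.639-.17*np.cos(th)+.005*np.sin(th)+.0075,.1+.17*np.sin(th)+.005*np.cos(th)+.011)"
```

```text
t: 25.2
tool_pos: [0.7205, -0.0239, 0.2963]
orientation: [-1.212, 1.169, -1.193]
force: [-0.5, 0.4, 0.3]
opening: 0.0001
t 25.2 shift [-0.12  1.86 -3.68] [ 1.0e-01 -1.8e+02  1.7e+00] [-1.1  0.   0.1]
1.75 0.6817217591947834 0.27738638069032184
1.55 0.6479637980944211 0.2810672140512062
1.35 0.6141474799833162 0.27796800426599727
1.15 0.5816209547509958 0.26821230704870935
0.95 0.5516809523150866 0.252189051261513
0.75 0.5255210860915671 0.23053703354833596
0.55 0.5041842673945374 0.20411945152850966
0.35 0.4885211278532229 0.1739894908316637
0.15 0.47915610741324083 0.14134833791019216
```

```bash
python3 -m creep '[[[1,0,1,0,-1,0,0],[1,0,0.8,0,0,0,0],[1,0,0,-1.8,0,0,0],[1,0,0,-2,0,0,0],[1,0,0,-2,0,0,0],[1,0,0,-2,0,0,0],[1,0,0,-2,0,0,0],[1,0,0,0,0,0,0]]]' ; python3 -c "
from h import *
go([.6141,-.024,.278],(-.035,1,0))"
```

```text
t: 26.0
tool_pos: [0.624, -0.0273, 0.277]
orientation: [-1.22, 1.176, -1.188]
force: [0.6, -0.1, 0.9]
opening: 0.0006
t 26.0 shift [-0.36 -0.11 -0.97] [ 1.000e-01 -1.799e+02  8.000e-01] [-0.5  0.   0.1]
```

```bash
python3 -m creep '[[[1,0,0,-1,0,0,0],[1,0,0.5,-1.6,0,0,0],[1,0,0.5,-1.6,0,0,0],[1,0,0.8,-1.5,0,0,0],[1,0,0.8,-1.5,0,0,0],[1,0,1,-1.3,0,0,0],[1,0,1,-1.3,0,0,0],[1,0,0,0,0,0,0]]]' ; python3 -c "
from h import *
a=cam('side');save(a,'s5.png',(190,70,390,230),3)
go([.5255,-.024,.2305],(-.035,1,0))"
```

```text
t: 26.8
tool_pos: [0.5338, -0.0306, 0.2301]
orientation: [-1.211, 1.166, -1.194]
force: [0.4, 0.3, -0.5]
opening: 0.0003
t 26.85 shift [-0.69  0.03 -0.9 ] [   0.2 -179.9    2.1] [-1.3  0.1  0.1]
```

View pics/s5.png

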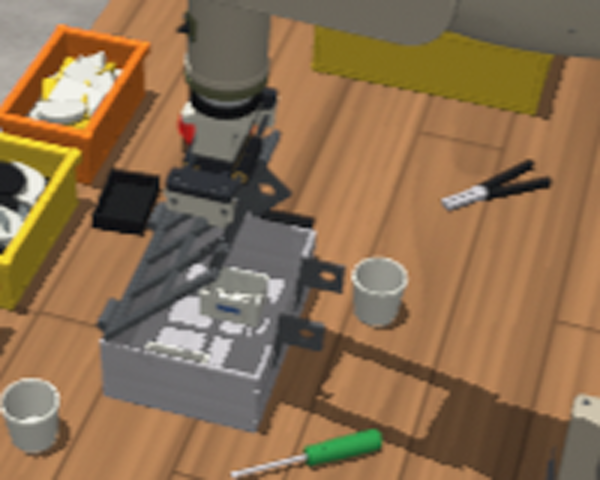

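The grid follows the fingers; its lug is at (265,185) and it stands about half shut. I keep going along the arc.

```bash
python3 -m creep '[[[1,-0.4,0.3,-1.3,-1,0,0],[1,-0.2,1.2,-1.3,0,0,0],[1,0,1.3,-0.8,0,0,0],[1,0,1.5,-0.8,0,0,0],[1,0,1.5,-0.5,0,0,0],[1,0,1.6,-0.4,0,0,0],[1,0,0,0,0,0,0],[1,0,0,0,0,0,0]]]' ; python3 -c "
from h import *
go([.4765,-.024,.116],(-.035,1,0))"
```

```text
t: 27.65
tool_pos: [0.493, -0.0278, 0.1594]
orientation: [-1.217, 1.167, -1.195]
force: [-0.1, 0.6, 1.3]
opening: 0.0003
t 27.65 shift [-0.46  4.31 -1.71] [   0.5 -179.9    1.6] [-1.   0.1  0.3]
```

```bash
python3 -m creep '[[[1,0,0.4,-1,-1,0,0],[1,0,0.8,-0.7,0,0,0],[1,0,1,0,0,0,0],[1,0,1,0,0,0,0],[1,0,1,0,0,0,0],[1,0,0.5,0,0,0,0],[1,0,0.4,0,0,0,0],[1,0,0.4,0,0,0,0]]]' ; python3 -c "
from h import *
go([.4765,-.024,.116],(-.035,1,0))"
```

```text
t: 28.45
tool_pos: [0.4914, -0.0284, 0.1088]
orientation: [-1.209, 1.158, -1.201]
force: [-0.3, 0.2, 1.3]
opening: 0.0003
t 28.45 shift [-0.49 -0.76 -1.45] [   0.6 -179.9    2.7] [-1.7  0.1  0.4]
```

```bash
python3 -c "
from h import *
a=cam('side');save(a,'s6.png',(200,90,330,220),4)"
```

```text
(no output)
```

View pics/s6.png

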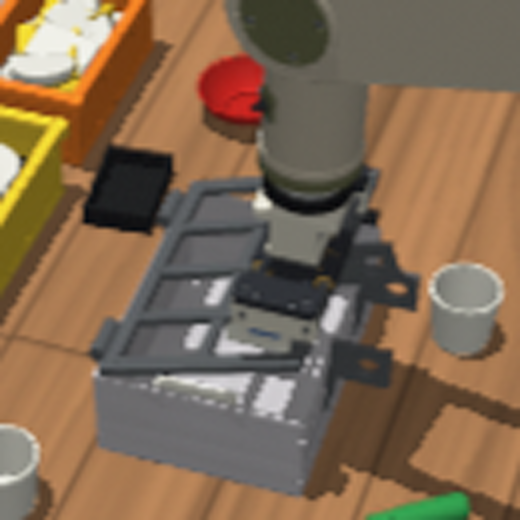

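The fingertips slipped through the opening just behind the free edge, and the grid is still about 0.2 rad up. I'll lift, step out over the edge flat and press it down.

```bash
python3 -m creep '[[[1,0,-1.5,0,-1.5,0,0],[1,0,-2.5,0,0,0,0],[1,0,-2.5,0,0,0,0],[1,0,-1.5,0,0,0,0],[1,-0.3,0,-1,0,0,0],[1,-0.2,0,-1,0,0,0],[1,0,0,0,0,0,0],[1,0,0,0,0,0,0]]]' ; python3 -c "
from h import *
go([.467,-.024,.15],(-.035,1,0))"
```

```text
t: 29.3
tool_pos: [0.4695, -0.0236, 0.1911]
orientation: [-1.23, 1.18, -1.188]
force: [0.1, 0.3, -0.0]
opening: 0.0003
t 29.3 shift [ 0.    4.11 -0.25] [   0.6 -180.     0. ] [-0.   0.   0.4]
```

```bash
python3 -m creep '[[[1,0,1,-0.2,0,0,0],[1,0,1.2,0,0,0,0],[1,0,1.2,0,0,0,0],[1,0,1.2,0,0,0,0],[1,0,1,0,0,0,0],[1,0,0.8,0,0,0,0],[1,0,0.6,0,0,0,0],[1,0,0.3,0,0,0,0]]]' ; python3 -c "
from h import *
go([.467,-.024,.116],(-.035,1,0))"
```

```text
t: 30.1
tool_pos: [0.4674, -0.0244, 0.1156]
orientation: [-1.232, 1.182, -1.186]
force: [-24.8, 3.6, 49.9]
opening: 0.0004
t 30.1 shift [-0.04 -0.04 -0.03] [   0.5 -180.    -0.3] [0.2 0.  0.3]
```

```bash
python3 -m creep '[[[0.6,0,-2,0,0,0,0],[0.6,0,-3,0,0,0,0],[0.6,-2,-3,0,0,0,0],[0.6,-4,-2,0,0,0,0],[0.6,-5,0,0,0,0,0],[0.6,-5,0,0,0,0,0],[0.6,-5,0,0,0,0,0],[0.6,-5,0,0,0,0,0]]]' ; python3 -c "
from h import *
print(st()[0]['q'],st()[2][:,0])
a=cam('top');b=cam('side')
def f(c,x0,y0,x1,y1,s):return cv2.resize(c['frame'][y0:y1,x0:x1,::-1],None,fx=s,fy=s,interpolation=cv2.INTER_CUBIC)
t=f(a,140,145,300,235,5);s=f(b,180,90,320,200,5)
t=f(a,150,150,310,230,4.8);cv2.imwrite('pics/t7.png',t)
go([.457,.354,.1],(.977,.21,0))"
```

```text
t: 30.9
tool_pos: [0.4617, 0.2365, 0.2194]
orientation: [-1.221, 1.186, -1.197]
force: [0.8, -0.4, -0.3]
opening: 0.0373
[ 0.37899249 -0.08720604  1.72756728 -0.00620839  1.49891554  1.92586148] [ 0.02435252 -0.99969092  0.00500238]
t 31.0 shift [-11.45  11.86  -0.07] [   0.  -100.4    0.3] [-0.3 79.6  0. ]
```

View pics/t7.png

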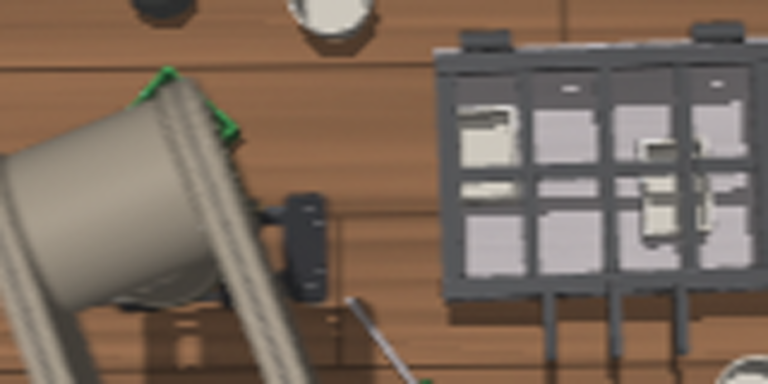

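The grid is shut, with its lug at x=615 midway between the tank lugs at 550 and 682, and both tubs under it. Now the bar.

```bash
python3 -m creep '[[[0.5,-3,0,0,0,-8.5,0],[0.5,-2,0,0,0,-8.5,0],[0.5,-2,0,-0.5,0,-8.5,0],[0.5,-1,0,-1,0,-8.5,0],[0.5,0,0,-1,0,-8.5,0],[0.5,0,0,-1,0,-8.5,0],[0.5,0,0,0,0,-8.5,0],[0.5,0,0,0,0,-8.5,0]]]' ; python3 -m creep '[[[0.5,0,0,0,0,-8.5,0],[0.5,0,0,0,0,-8.5,0],[0.5,0,0,0,0,-5,0],[0.5,0,0,0,0,0,0],[0.5,0,0,0,0,0,0],[0.5,0,0,0,0,0,0],[0.5,0,0,0,0,0,0],[0.5,0,0,0,0,0,0]]]' ;python3 -c "
from h import *
print(st()[2])
go([.457,.354,.06],(.977,.21,0))"
```

```text
t: 31.8
tool_pos: [0.4156, 0.2993, 0.2148]
orientation: [-1.56, 0.265, -0.27]
force: [-1.1, -0.6, -0.2]
opening: 0.0464
t: 32.6
tool_pos: [0.417, 0.2959, 0.2129]
orientation: [-1.578, -0.036, 0.033]
force: [-0.7, -0.1, 0.4]
opening: 0.0467
[[ 0.99903965  0.00191165 -0.04377353]
 [ 0.04378663 -0.00745506  0.99901309]
 [ 0.00158343 -0.99997038 -0.0075316 ]]
t 32.6 shift [ 4.22 15.25  5.74] [ 0.4 -9.6  0.1] [-1.000e-01  1.704e+02  7.000e-01]
```

```bash
python3 -m creep '[[[0.5,2,2,2,0,-5,0],[0.5,2,3,2.5,0,-4.6,0],[0.5,0.5,3,1.5,0,0,0],[0.5,0,3,0,0,0,0],[0.5,0,2.5,0,0,0,0],[0.5,0,1,0,0,0,0],[0.5,0,0,0,0,0,0],[0.5,0,0,0,0,0,0]]]' ;python3 -c "
from h import *
go([.457,.354,.014],(.977,.21,0))
a=cam('side');save(a,'s8.png',(200,190,320,310),5)"
```

```text
t: 33.4
tool_pos: [0.459, 0.363, 0.0663]
orientation: [-1.569, -0.174, 0.162]
force: [0.8, 0.0, 0.2]
opening: 0.0466
t 33.4 shift [-0.43  5.23 -0.81] [0.3 0.1 0.4] [   0.7 -179.9   -0.5]
```

View pics/s8.png

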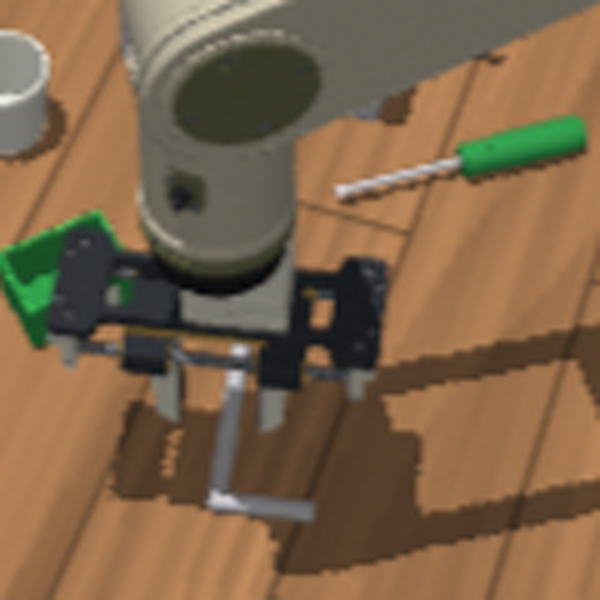

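The fingers straddle the bar's straight part. I descend and grip.

```bash
python3 -m creep '[[[0.5,-0.2,1,-0.5,0,0,0],[0.5,-0.1,1.5,-0.3,0,0,0],[0.5,0,1,0,0,0,0],[0.5,0,0.5,0,0,0,0],[0.5,0,0.2,0,0,0,0],[0.5,0,0,0,0,0,0],[0.5,0,0,0,0,0,0],[0.5,0,0,0,0,0,0]]]' ;python3 -c "
from h import *
go([.457,.354,.015],(.977,.21,0))"
```

```text
t: 34.25
tool_pos: [0.4608, 0.3549, 0.025]
orientation: [-1.566, -0.178, 0.156]
force: [0.5, -0.3, 0.5]
opening: 0.0462
t 34.25 shift [-0.4   1.   -0.01] [0.2 0.1 0.8] [   1.2 -179.9   -0.3]
```

```bash
python3 -m creep '[[[0.5,-0.4,0.5,0,0,0,0.8],[0.5,0,0.4,0,0,0,0],[0.5,0,0.1,0,0,0,0],[0.95,0,0,0,0,0,0],[0.95,0,0,0,0,0,0],[0.95,0,0,0,0,0,0],[0.95,0,0,0,0,0,0],[0.95,0,0,0,0,0,0]]]' 50 ;python3 -m creep '[[[0.95,0,0,0,0,0,0],[0.95,0,0,0,0,0,0],[0.95,0,0,0,0,0,0],[0.95,0,0,0,0,0,0],[0.95,0,0,0,0,0,0],[0.95,0,0,0,0,0,0],[0.95,0,0,0,0,0,0],[0.95,0,0,0,0,0,0]]]'; python3 -c "
from h import *
go([.457,.354,.015],(.977,.21,0));print(st()[2])"
```

```text
t: 35.05
tool_pos: [0.4574, 0.3546, 0.0151]
orientation: [-1.567, -0.168, 0.167]
force: [1.0, 0.0, -0.4]
opening: 0.011
t: 35.85
tool_pos: [0.4574, 0.3546, 0.0151]
orientation: [-1.567, -0.168, 0.167]
force: [0.7, -0.1, 0.1]
opening: 0.0104
t 35.85 shift [-0.05  0.01 -0.05] [0.1 0.1 0. ] [   0.  -179.9   -0.2]
[[ 9.77365734e-01  9.72944231e-04 -2.11554428e-01]
 [ 2.11556179e-01 -2.35149142e-03  9.77363010e-01]
 [ 4.53451281e-04 -9.99996762e-01 -2.50409950e-03]]
```

```bash
python3 -m creep '[[[0.95,0,-1,0,0,0,0],[0.95,0,-2.5,0,0,0,0],[0.95,0,-3,0,0,3,0],[0.95,0,-3,0,0,3,0],[0.95,0,-2.5,-1,0,3,0],[0.95,0,-1,-2,0,1,0],[0.95,0,0,-3,0,0,0],[0.95,0,0,-3,0,0,0]]]' 50;  python3 -c "
from h import *
go([.4125,.1455,.13],(.9994,.0352,0));print(st()[0]['opening'])"
```

```text
t: 36.65
tool_pos: [0.4595, 0.265, 0.1542]
orientation: [-1.573, -0.028, 0.028]
force: [0.7, -0.1, -2.6]
opening: 0.0105
t 36.65 shift [ -5.13   2.45 -11.76] [ 0.1  0.  -0. ] [  -0.  -180.    -0.2]
0.010470911590767587
```

```bash
python3 -m creep '[[[0.95,-1,0,-1,0,0,0],[0.95,-1.5,0.3,-2,0,0,0],[0.95,-1.5,0.5,-2,0,0,0],[0.95,-1,0.5,-2,0,0,0],[0.95,0,0.5,-1.5,0,0,0],[0.95,0,0.5,-0.5,0,0,0],[0.95,0,0,0,0,0,0],[0.95,0,0,0,0,0,0]]]' 50;  python3 -c "
from h import *
go([.4125,.1455,.109],(.9994,.0352,0));print(st()[0]['opening'])
a=cam('top');b=cam('side')
def f(c,x0,y0,x1,y1,s):return cv2.resize(c['frame'][y0:y1,x0:x1,::-1],None,fx=s,fy=s,interpolation=cv2.INTER_CUBIC)
im=np.zeros((600,800,3),np.uint8);im[:350,:800]=f(b,220,150,320,230,8)[:350] if 0 else f(a,200,180,300,224,8)[:350,:800] if 0 else 0
t=f(a,200,185,300,235,6);s=f(b,230,140,330,230,6)
im=np.zeros((600,800,3),np.uint8);im[:t.shape[0],:600]=t;im2=s[:300];im[300:600,:600]=s[120:420];cv2.imwrite('pics/ins.png',im[:,:600])"
```

```text
t: 37.45
tool_pos: [0.4117, 0.1674, 0.136]
orientation: [-1.572, -0.029, 0.021]
force: [-0.2, 0.6, -1.5]
opening: 0.0105
t 37.45 shift [-0.    2.7  -2.19] [ 0.1 -0.2  0.3] [-5.000e-01  1.798e+02  1.000e-01]
0.010459569663296062
```

View pics/ins.png

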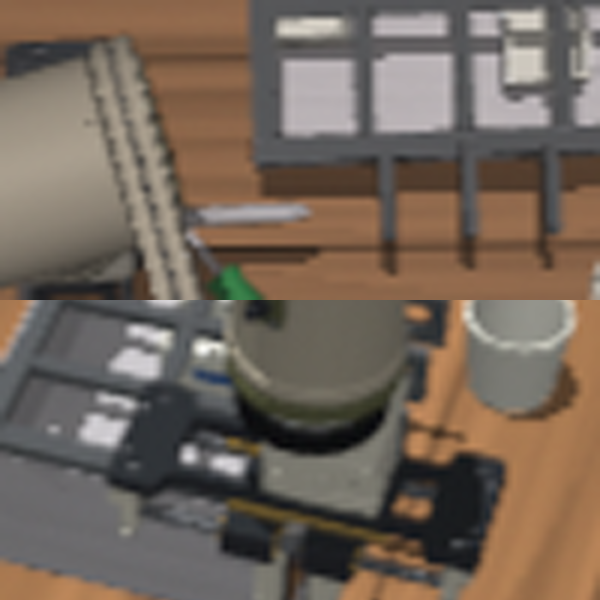

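In the top half the bar lies level with its tip at (311,211), just left of the left lug at (388,200).

```bash
python3 -c "
from h import *
a=load('top');s,p,R=st()
u,v=200+311/6,185+211/6
tip=p+R@np.array([0,.0091,-.132]);print('pred tip',tip,px(a,tip),'seen',u,v,ray(a,u,v,tip[2]))
m2=ray(a,200+210/6,185+216/6,tip[2]);print('axis pt',m2)
W=cloud(a);print(W[219:223,236:251:3,2].round(3))
h=np.array([.4183,-.0113,.1]);print('hole px top',px(a,h))
"
```

```text
pred tip [0.41599717 0.03569245 0.12700709] [251.55854717 219.83807095] seen 251.83333333333334 220.16666666666666 [0.41480825 0.03472287 0.12700709]
axis pt [0.41254478 0.09506961 0.12700709]
[[ 0.119  0.127  0.127  0.124  0.131]
 [ 0.135  0.128  0.137  0.129  0.132]
 [ 0.132  0.134  0.127  0.129  0.131]
 [ 0.128  0.12  -0.002  0.003 -0.009]]
hole px top [264.42237357 219.51122472]
```

```bash
python3 -m creep '[[[0.95,0,0.8,-0.5,0.1,-0.2,0.3],[0.95,0,1,-0.5,0,0,0],[0.95,0,0.6,-0.5,0,0,0],[0.95,0,0.3,-0.3,0,0,0],[0.95,0,0,0,0,0,0],[0.95,0,0,0,0,0,0],[0.95,0,0,0,0,0,0],[0.95,0,0,0,0,0,0]]]' 50;  python3 -c "
from h import *
go([.4125,.1455,.1091],(.9994,.0352,0));print(st()[0]['opening'])"
```

```text
t: 38.35
tool_pos: [0.4123, 0.1491, 0.1061]
orientation: [-1.57, -0.028, 0.031]
force: [-0.3, -0.2, -2.6]
opening: 0.0106
t 38.35 shift [ 0.01 -0.3  -0.36] [-0.   0.1 -0.1] [-2.000e-01 -1.799e+02  1.000e-01]
0.010617679827273548
```

```bash
python3 -m creep '[[[0.95,0,-0.2,0,0,0,0],[0.95,0,-0.1,0,0,0,0],[0.95,0,0,-0.6,0,0,0],[0.95,0,0,-0.8,0,0,0],[0.95,0,0,-0.8,0,0,0],[0.95,0,0,-0.8,0,0,0],[0.95,0,0,-0.6,0,0,0],[0.95,0,0,0,0,0,0]]]' 50;  python3 -c "
from h import *
go([.5487-.1289-.0352*.07,-.0568-.0045+.07,.1091],(.9994,.0352,0));s=st()[0];print(s['opening'],s['wrist_torque'])"
```

```text
t: 39.15
tool_pos: [0.4144, 0.1098, 0.1103]
orientation: [-1.57, -0.03, 0.03]
force: [0.3, 0.4, -1.5]
opening: 0.0106
t 39.15 shift [ -0.09   0.11 -10.11] [-0.   0.2  0. ] [ 0.000e+00 -1.798e+02  1.000e-01]
0.01063405206246003 [-0.02977829  0.0739288   0.03875519]
```

```bash
python3 -m creep '[[[0.95,-0.1,0.1,-0.6,0,0.2,0],[0.95,0,0,-0.8,0,0,0],[0.95,0,0,-0.8,0,0,0],[0.95,0,0,-0.8,0,0,0],[0.95,0,0,-0.8,0,0,0],[0.95,0,0,-0.6,0,0,0],[0.95,0,0,0,0,0,0],[0.95,0,0,0,0,0,0]]]' 50;  python3 -c "
from h import *
go([.5487-.1289-.0352*.07,-.0568-.0045+.07,.1091],(.9994,.0352,0));s=st()[0];print(s['opening'],s['wrist_torque'])"
```

```text
t: 39.95
tool_pos: [0.4149, 0.0613, 0.1091]
orientation: [-1.57, -0.026, 0.026]
force: [-0.4, -0.2, -1.6]
opening: 0.0105
t 39.95 shift [ 0.08 -0.   -5.27] [-0.  -0.1 -0. ] [ 0.000e+00  1.799e+02 -1.000e-01]
0.010541891769706456 [-0.10377367  0.07660849 -0.03878923]
```

```bash
python3 -m creep '[[[0.95,0.05,0,-0.6,0,0,0],[0.95,0,0,-0.8,0,0,0],[0.95,0,0,-0.8,0,0,0],[0.95,0,0,-0.8,0,0,0],[0.95,0,0,-0.8,0,0,0],[0.95,0,0,-0.5,0,0,0],[0.95,0,0,0,0,0,0],[0.95,0,0,0,0,0,0]]]' 50;  python3 -c "
from h import *
go([.5487-.1289-.0352*.068,-.0568-.0045+.068,.1091],(.9994,.0352,0));s=st()[0];print(s['opening'],s['wrist_torque'])"
```

```text
t: 40.75
tool_pos: [0.417, 0.0145, 0.1091]
orientation: [-1.57, -0.026, 0.026]
force: [0.4, 0.3, -2.1]
opening: 0.0107
t 40.75 shift [ 0.02 -0.   -0.78] [-0.  -0.1 -0. ] [ 0.000e+00  1.799e+02 -1.000e-01]
0.01074778224653252 [-0.02084864  0.0458038  -0.01271061]
```

```bash
python3 -m creep '[[[0.95,0,0,-0.5,0,0,0],[0.95,0,0,-0.4,0,0,0],[0.95,0,0,0,0,0,0],[0.95,0,0,0,0,0,0],[0.72,0,0,0,0,0,0],[0.72,0,0,0,0,0,0],[0.72,0,0,0,0,0,0],[0.72,0,0,0,0,0,0]]]' 50;  python3 -c "
from h import *
go([.5487-.1289-.0352*.068,-.0568-.0045+.068,.1091],(.9994,.0352,0));s=st()[0];print(s['opening'],s['force'])"
```

```text
t: 41.55
tool_pos: [0.418, 0.0054, 0.1099]
orientation: [-1.57, -0.028, 0.026]
force: [-1.0, -0.3, -0.2]
opening: 0.0257
t 41.55 shift [-0.05  0.08  0.13] [-0.1 -0.1  0.1] [-1.000e-01  1.799e+02 -1.000e-01]
0.02565065740259535 [-1.02338371 -0.3036218  -0.15644631]
```

```bash
python3 -m creep '[[[0.72,0,-1.5,0,0,0,0],[0.72,0,-2.5,0,0,0,0],[0.72,0,-2.5,0,0,0,0],[1,0,-1,1,0,0,0],[1,0,0,2,0,0,0],[1,0,0,2,0,0,0],[1,0,0,2,0,0,0],[1,0,0,1,0,0,0]]]' 40;  python3 -c "
from h import *
go([.414,.085,.1],(.9994,.0352,0));s=st()[0];print(s['opening'],s['force'])
b=cam('side');save(b,'s9.png',(250,130,340,210),7)"
```

```text
t: 42.35
tool_pos: [0.4146, 0.0895, 0.1867]
orientation: [-1.569, -0.025, 0.023]
force: [0.2, 0.6, 0.6]
opening: 0.0005
t 42.35 shift [-0.08  8.66 -0.47] [-0.1 -0.2  0.1] [-1.000e-01  1.798e+02 -2.000e-01]
0.00048377350852327455 [0.22997159 0.59386324 0.59240878]
```

View pics/s9.png

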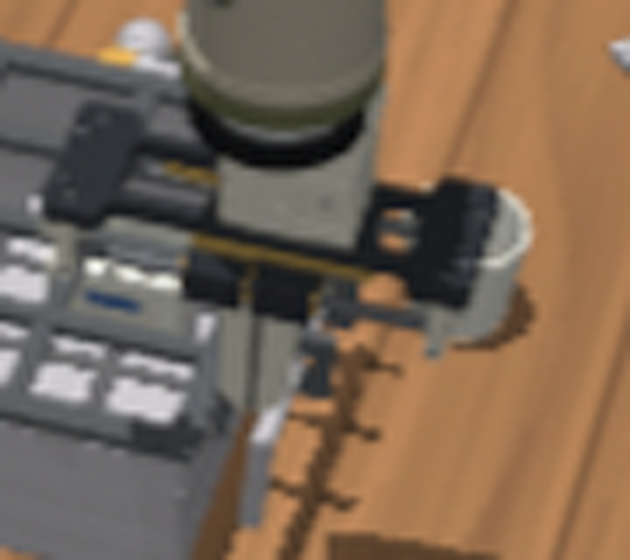

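The bar is through the lugs with its bend at (265,435) and its leg hanging down, free of the fingers. Next I go down behind the bend and push.

```bash
python3 -m creep '[[[1,0,1.5,0,0,0,0],[1,0,2.5,0,0,0,0],[1,0,2.5,0,0,0,0],[1,0,1.5,0,0,0,0],[1,0,0.6,0,0,0,0],[1,0,0,0,0,0,0],[1,0,0,-0.5,0,0,0],[1,0,0,-0.5,0,0,0]]]' 40;  python3 -c "
from h import *
go([.417,.0122,.1],(.9994,.0352,0));s=st()[0];print(s['opening'],s['force'])"
```

```text
t: 43.2
tool_pos: [0.4152, 0.0801, 0.0978]
orientation: [-1.569, -0.03, 0.027]
force: [0.1, -0.3, 0.6]
opening: 0.0002
t 43.2 shift [-0.06 -0.22 -6.79] [-0.1  0.   0.1] [ 2.0e-01 -1.8e+02  1.0e-01]
0.0001890268668462975 [ 0.14131396 -0.34044436  0.56192184]
```

```bash
python3 -m creep '[[[1,0,0,-0.8,0,0,0],[1,0,0,-0.8,0,0,0],[1,0,0,-0.8,0,0,0],[1,0,0,-0.8,0,0,0],[1,0,0,-0.8,0,0,0],[1,0,0,-0.8,0,0,0],[1,0,0,-0.6,0,0,0],[1,0,0,0,0,0,0]]]' 40;  python3 -c "
from h import *
go([.417,.0122,.1],(.9994,.0352,0));s=st()[0];print(s['opening'],s['force'])"
```

```text
t: 44.0
tool_pos: [0.4188, 0.02, 0.1003]
orientation: [-1.569, -0.031, 0.022]
force: [-0.2, 0.1, -0.9]
opening: 0.0003
t 44.0 shift [-0.21  0.03 -0.77] [-0.1 -0.1  0.4] [-6.000e-01  1.799e+02 -1.000e-01]
0.0003434862979811708 [-0.23291209  0.11342398 -0.91074057]
```

```bash
python3 -m creep '[[[1,-0.1,0,-0.4,0,0,0],[1,0,0,-0.3,0,0,0],[1,0,0,-0.3,0,0,0],[1,0,0,-0.3,0,0,0],[1,0,0,-0.3,0,0,0],[1,0,0,-0.3,0,0,0],[1,0,0,-0.3,0,0,0],[1,0,0,-0.3,0,0,0]]]' 40;  python3 -c "
from h import *
go([.417,.0122,.1],(.9994,.0352,0));s=st()[0];print(s['opening'],s['force'])"
```

```text
t: 44.8
tool_pos: [0.418, 0.0129, 0.1005]
orientation: [-1.532, -0.035, 0.026]
force: [-0.5, 17.4, 2.0]
opening: 0.0002
t 44.8 shift [-0.11  0.05 -0.07] [-2.2  0.2  0.4] [   0.6 -179.7    3.4]
0.00022164062961171498 [-0.54963081 17.37335248  1.97564502]
```

It stopped at y=0.0129 with 17 N, against a predicted 0.0122, so the bend is home. I back off and look.

```bash
python3 -m creep '[[[1,0,0,1,0,0,0],[1,0,0,2,0,0,0],[1,0,0,3,0,0,0],[1,0,0,3,0,0,0],[1,0,-2,3,0,0,0],[1,0,-4,3,0,0,0],[1,0,-4,4,0,0,0],[1,0,-4,5,0,0,0]]]' 40; python3 -m creep '[[[1,0,0,5,0,0,0],[1,0,0,5,0,0,0],[1,0,0,5,0,0,0],[1,0,0,5,0,0,0],[1,0,0,0,0,0,0],[1,0,0,0,0,0,0],[1,0,0,0,0,0,0],[1,0,0,0,0,0,0]]]';  python3 -c "
from h import *
print(st()[0]['tool_pos'],st()[0]['force'])
a=cam('top');b=cam('side')
def f(c,x0,y0,x1,y1,s):return cv2.resize(c['frame'][y0:y1,x0:x1,::-1],None,fx=s,fy=s,interpolation=cv2.INTER_CUBIC)
im=np.zeros((600,800,3),np.uint8);im[:600,:400]=cv2.copyMakeBorder(f(a,235,140,335,240,4),0,200,0,0,0);im[:600,400:]=f(b,240,120,320,240,5)[:600]
cv2.imwrite('pics/fin.png',im)"
```

```text
t: 45.6
tool_pos: [0.4053, 0.2365, 0.2339]
orientation: [-1.539, -0.024, 0.028]
force: [0.7, -0.1, 0.3]
opening: 0.0004
t: 46.4
tool_pos: [0.3984, 0.4411, 0.2467]
orientation: [-1.536, -0.038, 0.021]
force: [-0.4, -0.5, -0.2]
opening: 0.0004
[0.39840849 0.44111527 0.24669101] [-0.44614803 -0.5400728  -0.15835402]
```

View pics/fin.png

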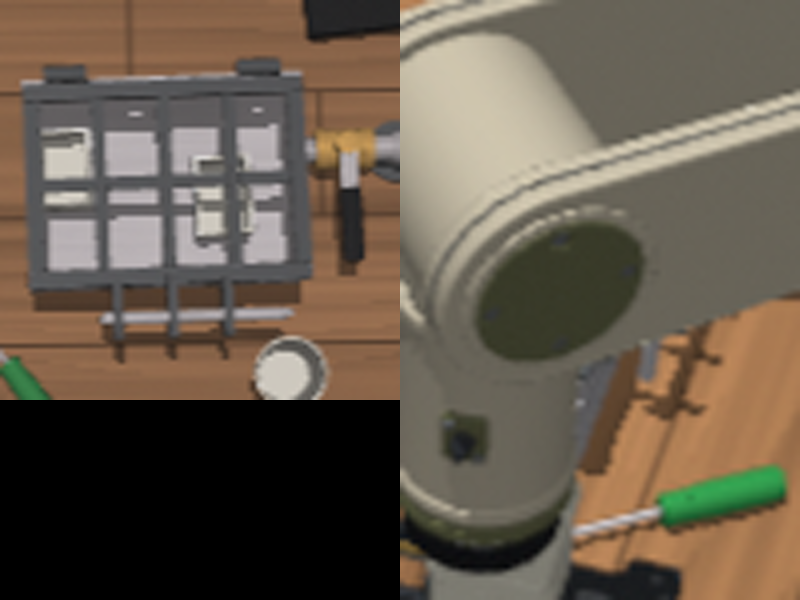

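The top view shows the bar lying through all three lugs (x = 118, 173, 229), with its bend against the left lug (105) and its tip at 292. The grid is flat, the lever is shut and both tubs are under the grid. The arm blocks the side view. Everything is in place, so I hand in.

```bash
python3 -c "
from h import *
robot.close_job()"
```

```text
the job is handed in; nothing more can be done
```

The job is done and handed in, at about 46 s on the robot's clock. I shut the drain valve, put both white tubs (only two were there) into the tank and closed the grid over them. The bar is through all three lugs with its bend against the left one.

**What the last checks showed:**
- **Bar:** The push stopped at 17 N, within 1 mm of the position I had worked out. In the last top view the tip reads about 3 mm short of its nominal place, inside the 10 mm allowed.
- **Grid:** My first try at closing it slipped through an opening in the frame. I then pressed it down on the edge flat, with 50 N at the wrist, until the fingertip height matched the shut grid.
- **Valve:** The lever came up against its stop, and in the picture it lies parallel to the tank wall.
- **Tubs:** Both are under the grid. Tub 1 was knocked a few centimetres inside the tank during the run and stayed in.
- **Other items:** None of them looked moved in the pictures I took, but I did not measure each one.
- **Robot:** It was about 0.45 m from the locking bar and lugs and read no contact force at hand-in.

The arm hid the lugs in the last side view, so the final state was seen from the top camera only.

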